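# Load the vegetable cutter's carrying pin in order

### The arm

A 6-joint arm with a two-finger parallel gripper is mounted at the origin on the work surface. World frame = base frame: x ahead of the robot, y to its left, z up, the work surface at z = 0. Lengths are in m, angles in rad, forces in N, time in s.
With the tool pointing down it reaches from about 0.3 to 0.775 m from the base axis. Payload 14.6 kg.
Tool frame: the origin (TCP) lies between the finger pads; the fingertips stand 8 mm ahead of it and the grasp point (between the pads) lies 11 mm behind it; x points along the fingers, y is the direction in which the jaws open and shut, and the axes are right-handed (so a half turn about x gives the same grasp; the last joint's range is limited). The gripper opens to 94 mm and grips with 3 to 60 N. Pads are 16 mm wide; open, the fingers measure 119 mm over their backs; the gripper's body (75 mm by 177 mm) begins 78 mm behind the grasp point.
Start: joints at [1.22, 0.3, 1.521, -0, 1.321, -0.067], TCP at [0.154, 0.528, 0.213] pointing down, gripper open.
Joint ranges: [-3.03, 3.03], [-0.79, 2.21], [0.23, 2.52], [-1.04, 4.18], [0, 3.07], [-2.55, 2.55]. Speed limits (rad/s): [2.22, 2.22, 2.57, 3.14, 3.14, 3.14].

### API

Orientations are given as [roll, pitch, yaw] about the fixed x, y, z axes, in that order (R = Rz(yaw) Ry(pitch) Rx(roll)).
In Python, from station import ctrl gives the robot as it stands.
- The arm moves only by the shell command python3 -m creep 'ROWS' [FORCE]. ROWS is a JSON object of lists of equal length, an entry for each row: "hand": the closure, from -1 (fully open) to 1 (shut); "slide": the shift along the tool's x, y, z in m, a list of three; "spin": the turn about the tool's x in degrees. A call has 1 to 12 rows; each row is the pose to reach, as a shift and turn from the pose commanded when the call began, along the tool's axes at that moment; what a row does not reach only later rows make up. A row lasts 1/12 s, in which the tool goes at most 41.7 mm and 7.16 degrees, less where a joint would pass 70% of its speed; a pose out of reach is approached as far as the arm can. A call with a gripper value outside its range is refused whole. The fingers move at their own pace and stop on an object; FORCE is the grip in N (left out, the last holds). Time passes only in rows, so rows that repeat a pose let the fingers close. It gives the time, the measured TCP pose, the force and the opening at its end, in the units of the state.
- ctrl.get_obs(): the state, without advancing time (a new reading comes with each control period).
- ctrl.camera(name): name is "scene" or "top" or "wrist"; returns the picture (384x512x3 uint8, red, green, blue); there is no depth.
- ctrl.calibration(name): a dict with "K" (3x3 intrinsics, pixels), "k1" (the pictures are not rectified: a ray, as slopes to the right and down, at radius r is drawn at 1 + k1 r^2 times it, then the intrinsics apply), "R" (3x3) and "t" (3): a world point X has camera coordinates R X + t. Camera axes: x right, y down, z forward; pixel columns grow to the right and rows downward; lengths in m; the calibration is good to about 2 mm. A picture is of the moment at which its call begins: read the wrist's pose just before it. calibration takes no time and is no camera call; for the wrist camera it gives the pose at the moment of the call.
- ctrl.hand_in(): hands the job in, once; it reports no verdict.
The state is a dict: "time_s": time; "qpos": joint angles; "joint_vel": joint speeds; "tau": joint torques, N m; "ee_pos": TCP position; "eef_rot": TCP orientation; "force": force on the tool from outside, world axes, zero at the start; "moment": the same for the moment, N m; "grip_width": finger opening in m.
Only numpy, scipy, OpenCV 4.12 (cv2) and the standard library are available. Lean on these libraries where they do the work, as an engineer would, in place of code of your own. Each camera call takes 0.05 s, during which the arm holds its last target.

### The job

The washed shaft parts of the vegetable cutter go back to the machine on the upright steel carrying pin, in assembly order. Thread the three white parts over the pin: first the tall tube spacer, then the wide flat washer, and last the flanged bushing on top with its flange down, each lying flat on what is below it. Let go of everything; the solid plug and the small-holed ring do not belong on the pin.

Things in the scene. Friction and masses are not known exactly. Their poses are not given: they have to be found in the camera images.
- spacer: White plastic tube standing on end: outer diameter 50 mm, through hole 34 mm, 40 mm tall, about 60 g, loose. Origin at the centre of its underside, z up along the hole. Not to be confused with a solid white plug nearby, 50 mm wide, 32 mm tall, with a bevelled top and no hole.
- washer: White plastic flat washer lying on the table: outer diameter 56 mm, through hole 34 mm, 8 mm thick, about 30 g, loose. Origin at the centre of its underside, z up along the hole. A bystander ring looks similar but is smaller: 38 mm wide, hole only 10 mm, 8 mm thick.
- bushing: White plastic flanged bushing standing on its flange: flange 56 mm in diameter and 7 mm thick at the bottom, above it a sleeve 46 mm in outer diameter, 22 mm tall in all; through hole 34 mm; about 40 g, loose. Origin at the centre of its underside (the flange face), z up along the hole. It can be gripped by the sleeve just above the flange.
- seat (a point): Foot of the upright steel carrying pin: the point on its axis at the top face of its round black rubber base (100 mm wide, 12 mm thick, fixed), where the first part rests; z up. The pin is 14 mm thick and rises 74 mm above this point, the last 8 mm tapering to 5 mm; parts drop freely along it. The loose parts and lookalikes lie at least 90 mm apart and 150 mm from the pin.
Things that resemble listed ones, but are neither listed nor needed, are in the scene too. Leave any blue look-alike of the spacer alone.

How it is judged:
On the way, in this order (a step that is already met when the one before it is completed fails the run):
1. the spacer sits on the foot of the pin (horizontal distance between spacer and seat below 0.014 m and z of spacer in the frame of seat between -0.005 and 0.005 m and angle between spacer's own z axis and vertical below 0.18 rad), for 0.2 s.
2. the washer lies on the spacer, round the pin (horizontal distance between washer and seat below 0.014 m and z of washer in the frame of seat between 0.035 and 0.045 m and angle between washer's own z axis and vertical below 0.18 rad), for 0.2 s.
3. the bushing sits on the washer, round the pin, flange down (horizontal distance between bushing and seat below 0.014 m and z of bushing in the frame of seat between 0.043 and 0.053 m and angle between bushing's own z axis and vertical below 0.18 rad), for 0.2 s.
At the end, for the whole second after the job is handed in: Spacer, washer and bushing are round the pin, at rest, upright within 10 degrees (bushing flange down), centres within 14 mm of its axis, with their undersides 0, 40 and 48 mm above the seat, each within 5 mm (all of step 1 and all of step 2 and all of step 3 and linear speed of each of spacer, washer, bushing below 0.02 m/s); the robot touches nothing.
It also fails if it takes over 72 s, if anything falls off the work surface, if the arm or the gripper's body presses on something with over 40 N, if the wrist force passes 120 N, or if a joint passes its speed limit or range.

## Working session

There is one attempt and no reset: what is moved stays moved. The work goes in short steps, Python scripts to look and compute and a shell command to move; the robot and the scene stay as the last step left them, time stands still between calls to the robot, and variables do not carry over. Pictures are saved under pics/ and viewed, and the job is handed in when it is done.

```bash
mkdir -p pics; ls
python3 - <<'E'
from station import ctrl
import cv2
o=ctrl.get_obs()
for k,v in o.items(): print(k,v)
for n in ["scene","top","wrist"]:
    c=ctrl.calibration(n); print(n,{k:(v.round(3).tolist() if hasattr(v,'round') else v) for k,v in c.items()})
    cv2.imwrite(f"pics/{n}0.png",ctrl.camera(n)[:,:,::-1])
E
```

```text
pics
time_s 0.0
qpos [ 1.22044689e+00  3.00468608e-01  1.52161834e+00  1.47235445e-05
  1.32067655e+00 -6.65905013e-02]
joint_vel [ 1.31156688e-04  1.19597525e-03 -3.98466153e-05 -8.99881101e-04
 -1.51069756e-03 -1.13899446e-03]
tau [ 1.56053084e-03 -5.31818104e+01 -3.52732229e+01  7.08701368e-02
  2.45766516e-02 -1.33669610e-04]
ee_pos [0.1538852  0.52775966 0.21287193]
eef_rot [-1.64956644  1.5696254  -1.93332903]
force [-0.38062484 -0.4488414  -0.37490436]
moment [ 0.02287105 -0.01037728 -0.00509151]
grip_width 0.09409346234557438
scene {'K': [[427.124, 0.0, 263.88], [0.0, 427.124, 196.547], [0.0, 0.0, 1.0]], 'k1': -0.03834280252950174, 'R': [[0.148, 0.989, 0.006], [0.855, -0.125, -0.504], [-0.498, 0.08, -0.864]], 't': [-0.193, -0.431, 1.203]}
top {'K': [[354.867, 0.0, 255.231], [0.0, 354.867, 195.204], [0.0, 0.0, 1.0]], 'k1': -0.028885054661910357, 'R': [[0.03, -0.999, -0.028], [-0.997, -0.028, -0.072], [0.071, 0.03, -0.997]], 't': [0.11, 0.56, 0.945]}
wrist {'K': [[301.59, 0.0, 257.954], [0.0, 301.59, 188.951], [0.0, 0.0, 1.0]], 'k1': -0.03425011633597769, 'R': [[0.281, 0.96, -0.0], [0.92, -0.269, 0.284], [0.272, -0.08, -0.959]], 't': [-0.55, -0.029, 0.391]}
```

View pics/scene0.png

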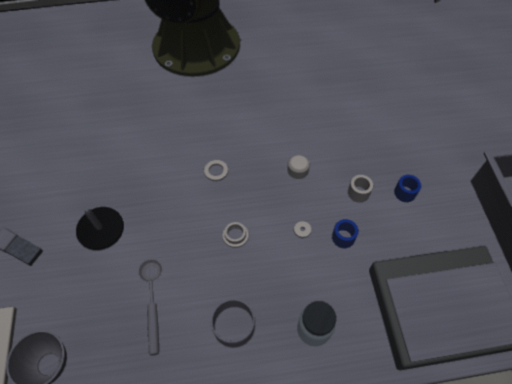

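View pics/top0.png

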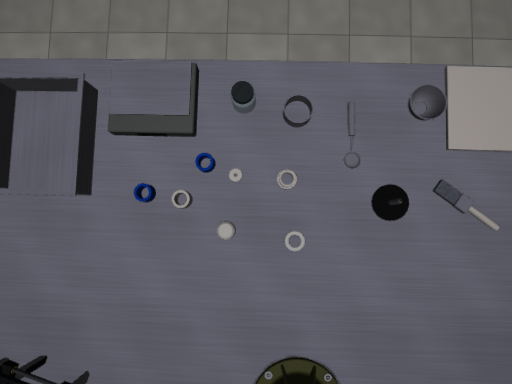

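View pics/wrist0.png

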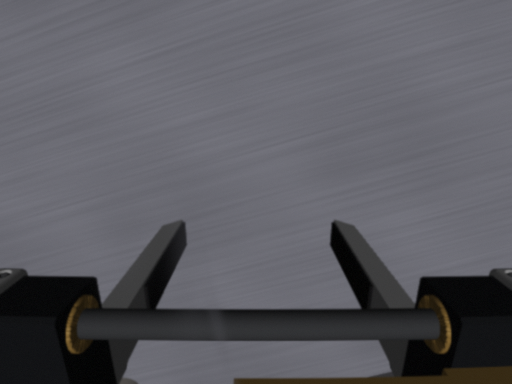

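The scene view shows these candidates:
- **Spacer:** hollow white tube at (361,186). It could be confused with the solid plug (298,165) or the blue tubes (409,187) and (345,233).
- **Washer:** (216,170). It could be confused with the small-holed ring (303,229), or the bushing from above.
- **Bushing:** stepped, at (235,234).
- **Pin base:** (100,228).

In the top view they are spacer (181,199), washer (295,241), bushing (287,179) and pin base (390,202). Next is a close crop and the first measurement.

```bash
cat > h.py <<'E'
import numpy as np, cv2
from station import ctrl
def ray(c,uv):
    K=c["K"];p=np.array([[(uv[0]-K[0,2])/K[0,0]],[(uv[1]-K[1,2])/K[1,1]]]).ravel()
    q=p.copy()
    for _ in range(10): q=p/(1+c["k1"]*(q@q))
    R=np.array(c["R"]);t=np.array(c["t"])
    d=R.T@np.array([q[0],q[1],1.]); return -R.T@t, d/np.linalg.norm(d)
def onplane(c,uv,z):
    o,d=ray(c,uv); return o+d*(z-o[2])/d[2]
def tri(r):
    A=np.zeros((3,3));b=np.zeros(3)
    for o,d in r:
        P=np.eye(3)-np.outer(d,d);A+=P;b+=P@o
    x=np.linalg.solve(A,b); return x,[np.linalg.norm((np.eye(3)-np.outer(d,d))@(x-o)) for o,d in r]
def proj(c,X):
    p=np.array(c["R"])@X+np.array(c["t"]);q=p[:2]/p[2];q=q*(1+c["k1"]*(q@q));return c["K"][:2,:2]@q+c["K"][:2,2]
E
python3 - <<'E'
from h import *
S=cv2.imread("pics/scene0.png");T=cv2.imread("pics/top0.png")
for n,I,L in [("scene",S,[(361,186),(298,165),(216,170),(303,229),(235,234),(100,228)]),("top",T,[(181,199),(226,231),(295,241),(235,175),(287,179),(390,202)])]:
    cs=[cv2.resize(I[v-26:v+26,u-26:u+26],(260,260),interpolation=cv2.INTER_CUBIC) for u,v in L]
    cv2.imwrite(f"pics/crop_{n}.png",np.vstack([np.hstack(cs[:3]),np.hstack(cs[3:])]))
    hsv=cv2.cvtColor(I,cv2.COLOR_BGR2HSV)
    c=ctrl.calibration(n)
    m=((hsv[...,2]>125)&(hsv[...,1]<60)).astype(np.uint8)
    ct,h=cv2.findContours(m,cv2.RETR_CCOMP,cv2.CHAIN_APPROX_NONE)
    for k,q in enumerate(ct):
        if len(q)<12 or cv2.contourArea(q)>3000: continue
        e=cv2.fitEllipse(q); print(n,"hole" if h[0][k][3]>=0 else "outer",np.round(e[0],1),np.round(e[1],1),onplane(c,e[0],0.01).round(3))
    d=((hsv[...,2]<25)).astype(np.uint8)
    ct,_=cv2.findContours(d,cv2.RETR_EXTERNAL,cv2.CHAIN_APPROX_NONE)
    for q in ct:
        if cv2.contourArea(q)>400:
            e=cv2.fitEllipse(q);print(n,"dark",np.round(e[0],1),np.round(e[1],1),onplane(c,e[0],0.012).round(3))
E
```

```text
scene outer [  5.1 316.1] [  9.3 113.8] [ 0.718 -0.414  0.01 ]
scene outer [235.1 233.1] [23.7 24.7] [0.606 0.044 0.01 ]
scene outer [302.3 228.5] [13.4 15.3] [0.616 0.186 0.01 ]
scene hole [302.2 228.2] [6.2 7.1] [0.615 0.185 0.01 ]
scene outer [234.6 231.2] [17.1 20.7] [0.601 0.043 0.01 ]
scene hole [234.6 231.2] [16.8 19.1] [0.601 0.043 0.01 ]
scene outer [361.6 183.6] [16.6 20.3] [0.525 0.34  0.01 ]
scene hole [361.8 183.6] [15.1 18.5] [0.525 0.34  0.01 ]
scene outer [215.6 169.2] [17.8 21.4] [0.439 0.018 0.01 ]
scene hole [215.6 169.1] [14.4 17.5] [0.439 0.018 0.01 ]
scene outer [298.6 162.1] [12.4 15.4] [0.447 0.21  0.01 ]
scene dark [100.  228.8] [37.1 47.1] [ 0.556 -0.238  0.012]
scene dark [189.3  27.5] [63.7 82.6] [-0.061 -0.013  0.012]
top outer [294.4 240.9] [18.9 19.2] [0.436 0.016 0.01 ]
top hole [294.4 240.9] [13.4 14.3] [0.436 0.016 0.01 ]
top outer [224.8 230.7] [14.7 14.9] [0.458 0.207 0.01 ]
top outer [484.4 218.4] [ 3.8 44.2] [ 0.512 -0.501  0.01 ]
top outer [180.  198.5] [16.4 17.2] [0.543 0.335 0.01 ]
top hole [180.  198.7] [13.8 14. ] [0.542 0.335 0.01 ]
top outer [286.4 178.9] [18.4 18.9] [0.605 0.042 0.01 ]
top hole [286.7 178. ] [13.8 13.8] [0.608 0.041 0.01 ]
top outer [235.1 174.7] [11.9 12.4] [0.613 0.184 0.01 ]
top hole [235.2 174.5] [4.9 5.3] [0.614 0.184 0.01 ]
top dark [ 27.4 372.1] [25.3 59.6] [0.051 0.74  0.012]
top dark [389.8 202.1] [34.2 35.3] [ 0.549 -0.241  0.012]
```

View pics/crop_scene.png

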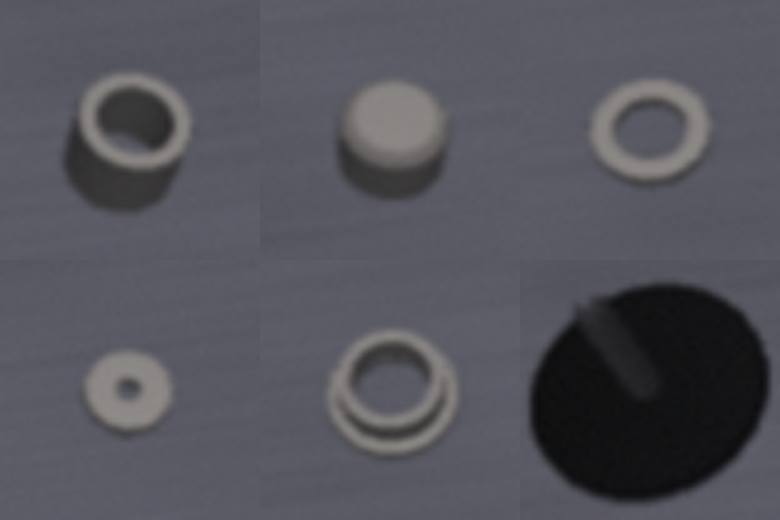

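View pics/crop_top.png

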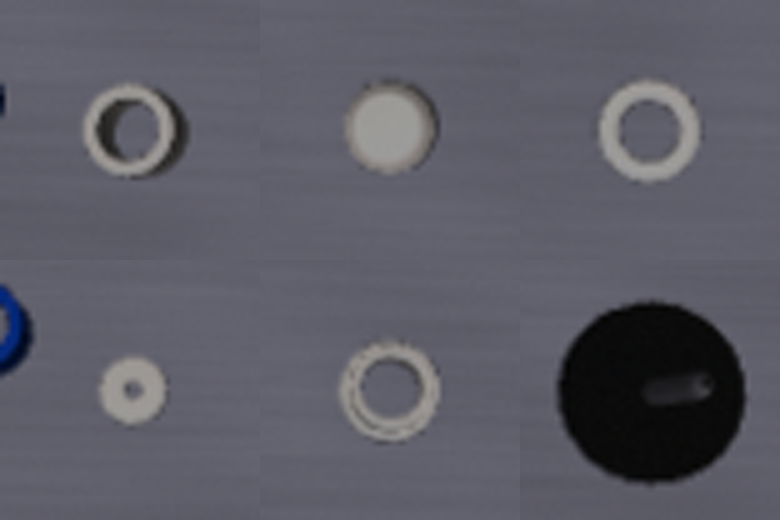

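Crop check: the top row shows the hollow tube, the solid bevelled plug and the wide-holed washer. The bottom row shows the small-holed ring, the stepped bushing and the pin on its black base, with the pin tip near scene (87,210). The choice is confirmed, so I'll triangulate.

Run:
```python
from h import *
cs=ctrl.calibration("scene");ct=ctrl.calibration("top")
for n,a,b in [("spacer rim",(361.6,183.6),(180,198.5)),("washer top",(215.6,169.2),(294.4,240.9)),("bush sleeve hole",(234.6,231.2),(286.7,178)),("ring",(302.3,228.5),(235.1,174.7)),("plug",(298.6,162.1),(224.8,230.7)),("base",(100,228.8),(389.8,202.1))]:
    x,r=tri([ray(cs,a),ray(ct,b)]);print(n,x.round(4),np.round(r,4))
R=ctrl.get_obs()
from scipy.spatial.transform import Rotation as Ro
print(Ro.from_euler("xyz",R["eef_rot"]).as_matrix().round(3))
c=ctrl.calibration("wrist");print("cam pos",(-c["R"].T@c["t"]).round(3), c["R"][2])
# blur-level pin tip search crops
for n in ["scene","top"]:
    I=cv2.imread(f"pics/{n}0.png",0); u,v=((90,218) if n=="scene" else (395,202)); k=22
    J=cv2.convertScaleAbs(I[v-k:v+k,u-k:u+k],alpha=2.5); cv2.imwrite(f"pics/pin_{n}.png",cv2.resize(J,(440,440),interpolation=cv2.INTER_NEAREST))
a=cv2.imread("pics/pin_scene.png");b=cv2.imread("pics/pin_top.png");cv2.imwrite("pics/pin.png",cv2.resize(np.hstack([a,b]),(800,400)))
```

```text
spacer rim [0.5413 0.3289 0.038 ] [0.0004 0.0004]
washer top [0.4358 0.0169 0.0054] [0.0009 0.0009]
bush sleeve hole [0.6065 0.0425 0.0208] [0.0005 0.0005]
ring [0.6138 0.1855 0.0058] [0.0007 0.0007]
plug [0.4584 0.2059 0.027 ] [0.0004 0.0004]
base [ 0.5497 -0.2434  0.0009] [0.0015 0.0015]
[[-0.     0.28   0.96 ]
 [-0.001  0.96  -0.28 ]
 [-1.    -0.001 -0.   ]]
cam pos [0.075 0.551 0.383] [ 0.27211422 -0.0797527  -0.9589543 ]
```

View pics/pin.png

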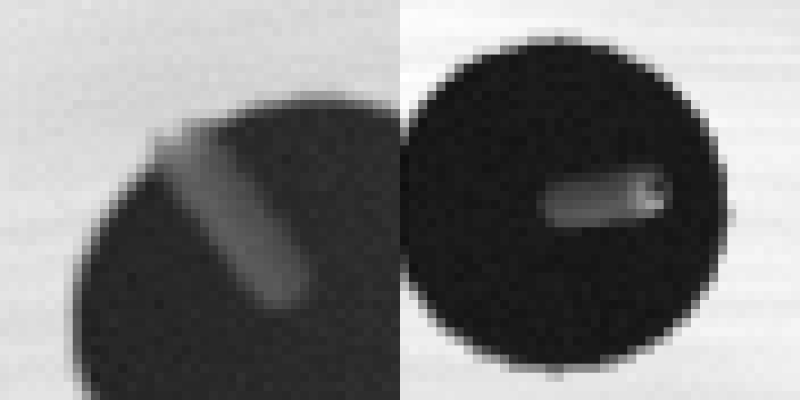

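The pin tip is at about scene (86.9,211.7), top (401.0,201.1). The foot is at about scene (99,227.5), top (390,202.5). Heights of 38, 5 and 21 mm for spacer, washer and bushing match the text within 3 mm. I'll move above the spacer and refine with the wrist camera.

```bash
P='[0.06,-0.083,0.427]'; python3 -m creep '{"hand":[-0.6,-0.6,-0.6,-0.6,-0.6,-0.6,-0.6,-0.6,-0.6,-0.6,-0.6,-0.6],"slide":[[0.06,-0.083,0.427],[0.06,-0.083,0.427],[0.06,-0.083,0.427],[0.06,-0.083,0.427],[0.06,-0.083,0.427],[0.06,-0.083,0.427],[0.06,-0.083,0.427],[0.06,-0.083,0.427],[0.06,-0.083,0.427],[0.06,-0.083,0.427],[0.06,-0.083,0.427],[0.06,-0.083,0.427]],"spin":[0,0,0,0,0,0,0,0,0,0,0,0]}' 20
python3 - <<'E'
from h import *
cs=ctrl.calibration("scene");ct=ctrl.calibration("top")
for n,a,b in [("tip",(86.9,211.7),(401,201.1)),("foot",(99,227.5),(390,202.5))]:
    x,r=tri([ray(cs,a),ray(ct,b)]);print(n,x.round(4),np.round(r,4))
print(ctrl.get_obs()["ee_pos"],ctrl.get_obs()["qpos"].round(3))
cv2.imwrite("pics/w1.png",ctrl.camera("wrist")[:,:,::-1])
E
```

```text
time_s: 1.15
ee_pos: [0.5436, 0.3257, 0.1517]
eef_rot: [-2.099, 1.569, -2.386]
force: [-0.1, -0.0, -0.7]
grip_width: 0.075
tip [ 0.5483 -0.2454  0.0764] [0.0018 0.0018]
foot [ 0.5483 -0.2436  0.0046] [0.0007 0.0007]
[0.54364163 0.32571959 0.15172472] [ 4.820e-01  5.390e-01  1.331e+00 -1.000e-03  1.273e+00 -8.010e-01]
```

View pics/w1.png

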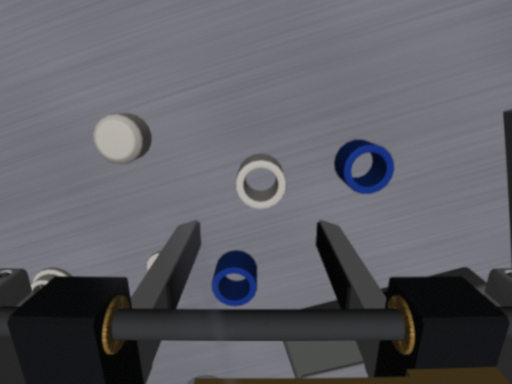

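The wrist view shows the white tube's rim at about (261,183), between the fingers. The blue tubes at (364,167) and (235,275) and the plug at (118,138) are clear of it.

```bash
cat >> h.py <<'E'
def whites(I,vmin=125,smax=60):
    hsv=cv2.cvtColor(I,cv2.COLOR_BGR2HSV)
    m=((hsv[...,2]>vmin)&(hsv[...,1]<smax)).astype(np.uint8)
    ct,h=cv2.findContours(m,cv2.RETR_CCOMP,cv2.CHAIN_APPROX_NONE);out=[]
    for k,q in enumerate(ct):
        if len(q)<25 or cv2.contourArea(q)>9000: continue
        e=cv2.fitEllipse(q);out.append(("hole" if h[0][k][3]>=0 else "outer",e))
    return out
def totool(dw):
    from scipy.spatial.transform import Rotation as Ro
    return (Ro.from_euler("xyz",ctrl.get_obs()["eef_rot"]).as_matrix().T@np.array(dw)).round(4)
E
python3 - <<'E'
from h import *
c=ctrl.calibration("wrist");I=cv2.imread("pics/w1.png")
for k,e in whites(I,150): print(k,np.round(e[0],1),np.round(e[1],1),[onplane(c,e[0],z).round(4) for z in(0.038,0.041)])
x,r=tri([ray(c,(260.9,183)),ray(ctrl.calibration("scene"),(361.6,183.6)),ray(ctrl.calibration("top"),(180,198.5))]);print(x,r)
E
```

```text
outer [ 45.8 277.2] [11.9 30. ] [array([0.5741, 0.0738, 0.038 ]), array([0.5729, 0.0768, 0.041 ])]
outer [150.8 260.7] [ 4.6 17. ] [array([0.5872, 0.1948, 0.038 ]), array([0.5859, 0.1964, 0.041 ])]
outer [260.3 184.2] [46.7 48.4] [array([0.5392, 0.3304, 0.038 ]), array([0.5384, 0.3306, 0.041 ])]
hole [260.4 184.4] [35.2 37.2] [array([0.5395, 0.3304, 0.038 ]), array([0.5387, 0.3307, 0.041 ])]
outer [115.1 136.7] [40.5 43.7] [array([0.4557, 0.2121, 0.038 ]), array([0.4558, 0.2135, 0.041 ])]
[0.54002988 0.33029336 0.03439792] [np.float64(0.001119325614995934), np.float64(0.0007380943153231718), np.float64(0.0016546329240201211)]
```

```bash
python3 -m creep '{"hand":[-0.6,-0.6,-0.6,-0.6,-0.6,-0.6,-0.6,-0.6],"slide":[[0,0.003,-0.005],[0.03,0.003,-0.005],[0.06,0.003,-0.005],[0.09,0.003,-0.005],[0.11,0.003,-0.005],[0.132,0.003,-0.005],[0.132,0.003,-0.005],[0.132,0.003,-0.005]],"spin":[0,0,0,0,0,0,0,0]}' 20
python3 -m creep '{"hand":[0.3,0.3,0.3,0.3,0.3,0.3,0.3,0.3,0.3],"slide":[[0,0,0],[0,0,0],[0,0,0],[0,0,0],[0,0,0],[0,0,0],[0,0,0],[0,0,0],[0,0,0]],"spin":[0,0,0,0,0,0,0,0,0]}' 20
```

```text
time_s: 1.87
ee_pos: [0.5355, 0.3339, 0.0215]
eef_rot: [-2.468, 1.569, -2.751]
force: [0.8, 0.2, 0.4]
grip_width: 0.0749
time_s: 2.62
ee_pos: [0.537, 0.3332, 0.0225]
eef_rot: [0.849, 1.57, 0.566]
force: [-2.9, -1.0, 6.5]
grip_width: 0.0508
```

Width 50.8 mm shows the spacer is gripped. Lifting and moving toward the pin.

```bash
python3 -m creep '{"hand":[0.3,0.3,0.3,0.3,0.3,0.3],"slide":[[-0.03,0,0],[-0.06,0,0],[-0.09,0,0],[-0.12,0,0],[-0.15,0,0],[-0.15,0,0]],"spin":[0,0,0,0,0,0]}' 20
python3 - <<'E'
from h import *
o=ctrl.get_obs();print(o["ee_pos"],o["qpos"].round(2),o["grip_width"],totool(np.array([0.49,-0.18,0.173])-o["ee_pos"]))
E
```

```text
time_s: 3.12
ee_pos: [0.5385, 0.334, 0.1783]
eef_rot: [0.785, 1.562, 0.501]
force: [0.9, -0.4, -0.8]
grip_width: 0.0503
[0.53845939 0.33398758 0.17825736] [ 0.5   0.51  1.31  0.    1.31 -0.79] 0.05030455319382414 [ 0.0026 -0.507   0.0974]
```

```bash
python3 -m creep '{"hand":[0.3,0.3,0.3,0.3,0.3,0.3,0.3,0.3,0.3,0.3],"slide":[[0,-0.02,0.01],[0,-0.05,0.022],[0,-0.085,0.037],[0,-0.12,0.053],[0,-0.155,0.068],[0,-0.19,0.084],[0,-0.22,0.097],[0,-0.25,0.11],[0,-0.275,0.121],[0,-0.275,0.121]],"spin":[0,0,0,0,0,0,0,0,0,0]}' 20
python3 -m creep '{"hand":[0.3,0.3,0.3,0.3,0.3,0.3,0.3,0.3,0.3,0.3,0.3],"slide":[[0,-0.03,0.013],[0,-0.06,0.026],[0,-0.09,0.04],[0,-0.12,0.053],[0,-0.155,0.068],[0,-0.19,0.084],[0,-0.22,0.097],[0,-0.25,0.11],[0,-0.275,0.122],[0,-0.275,0.122],[0,-0.275,0.122]],"spin":[0,0,0,0,0,0,0,0,0,0,0]}' 20
python3 - <<'E'
from h import *
o=ctrl.get_obs();print(o["ee_pos"],o["qpos"].round(2),o["grip_width"])
c=ctrl.calibration("wrist");np.savez("w2.npz",**c)
cv2.imwrite("pics/w2.png",ctrl.camera("wrist")[:,:,::-1])
E
```

```text
time_s: 3.95
ee_pos: [0.5762, 0.0309, 0.1712]
eef_rot: [-1.401, 1.57, -1.689]
force: [1.0, 0.2, -0.3]
grip_width: 0.0503
time_s: 4.87
ee_pos: [0.6158, -0.2637, 0.1706]
eef_rot: [2.81, 1.57, 2.524]
force: [-0.1, -0.2, -0.6]
grip_width: 0.0503
[ 0.61581702 -0.26366535  0.17059109] [-0.46  0.6   1.18  0.    1.35 -1.74] 0.05028373205151774
```

View pics/w2.png

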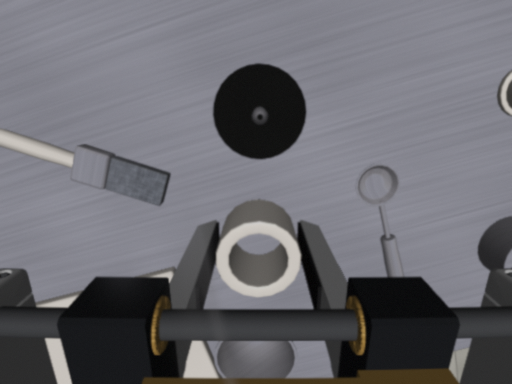

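The wrist view shows the pin tip at about (260,116) on its base centred near (260,111). The held tube's top rim is at about (259,258), upright between the fingers.

Run:
```python
from h import *
c=dict(np.load("w2.npz"));I=cv2.imread("pics/w2.png");g=cv2.cvtColor(I,cv2.COLOR_BGR2GRAY)
m=(g<45).astype(np.uint8); m[200:]=0
for q in cv2.findContours(m,cv2.RETR_EXTERNAL,cv2.CHAIN_APPROX_NONE)[0]:
    if cv2.contourArea(q)>3000:
        e=cv2.fitEllipse(q);print("base",e,onplane(c,e[0],0.012).round(4))
        b=e[0]
J=cv2.resize(I[95:140,235:285],None,fx=12,fy=12,interpolation=cv2.INTER_CUBIC);cv2.imwrite("pics/w2pin.png",cv2.convertScaleAbs(J,alpha=2))
cs=ctrl.calibration("scene");ct=ctrl.calibration("top")
print("foot",tri([ray(c,b),ray(cs,(100,228.8)),ray(ct,(389.8,202.1))]))
print("tip",tri([ray(c,(260,116)),ray(cs,(86.9,211.7)),ray(ct,(401,201.1))]), onplane(c,(260,116),.086))
for k,e in whites(I,150): print(k,np.round(e[0],1),np.round(e[1],1),onplane(c,e[0],0.188).round(4))
```

```text
base ((259.12786865234375, 110.86113739013672), (90.24761962890625, 92.84376525878906), 0.34332868456840515) [ 0.5475 -0.2419  0.012 ]
foot (array([ 0.54902398, -0.2429079 ,  0.00102634]), [np.float64(0.0015364816770257331), np.float64(0.0012550660654255482), np.float64(0.0020578689706341807)])
tip (array([ 0.54918731, -0.24350384,  0.07944792]), [np.float64(0.0014576070683744362), np.float64(0.001417323207076569), np.float64(0.002661988175723867)]) [ 0.5491878  -0.24204006  0.086     ]
outer [452.8 365.5] [ 4.5 18.2] [ 0.7334 -0.1638  0.188 ]
outer [461.1 354.8] [ 8.3 12.9] [ 0.7259 -0.1576  0.188 ]
outer [198.8 363.2] [29.9 41.1] [ 0.682 -0.323  0.188]
outer [ 58.1 360.3] [14.5 59.9] [ 0.6554 -0.412   0.188 ]
outer [ 62.6 302.1] [ 7.4 40.2] [ 0.6151 -0.3872  0.188 ]
outer [163.5 276.9] [ 9.1 18.5] [ 0.6157 -0.3209  0.188 ]
outer [257.8 259.3] [75.3 83.8] [ 0.62   -0.2649  0.188 ]
hole [258. 260.] [52.9 61.1] [ 0.6205 -0.2649  0.188 ]
outer [ 73.9 218.9] [ 1.8 22. ] [ 0.5678 -0.3554  0.188 ]
outer [394.  210.6] [ 1.8 12.1] [ 0.6127 -0.1854  0.188 ]
outer [307.9 150.3] [ 3.8 42.5] [ 0.5675 -0.2227  0.188 ]
outer [311.1 133.8] [ 1.9 18.1] [ 0.5598 -0.2192  0.188 ]
outer [ 32.9 147.8] [ 13.6 105.2] [ 0.5256 -0.3586  0.188 ]
outer [310.9 128. ] [ 2.2 14.2] [ 0.557  -0.2186  0.188 ]
outer [510.8  93.7] [17.6 35.3] [ 0.5682 -0.1183  0.188 ]
```

View pics/w2pin.png

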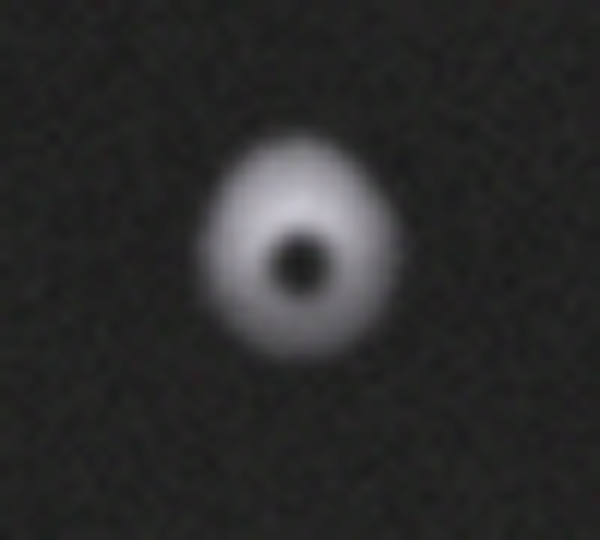

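```bash
python3 -m creep '{"hand":[0.3,0.3,0.3,0.3,0.3,0.3],"slide":[[0,0.001,-0.025],[0,0.002,-0.05],[0,0.002,-0.0745],[0,0.002,-0.0745],[0,0.002,-0.0745],[0,0.002,-0.0745]],"spin":[0,0,0,0,0,0]}' 20
python3 - <<'E'
from h import *
o=ctrl.get_obs();print(o["ee_pos"],o["qpos"].round(2),o["grip_width"])
I=ctrl.camera("scene")[170:270,40:160,::-1];cv2.imwrite("pics/s3.png",cv2.resize(I,None,fx=3,fy=3))
J=ctrl.camera("wrist")[:,:,::-1];cv2.imwrite("pics/w3.png",J)
E
```

```text
time_s: 5.42
ee_pos: [0.5457, -0.2395, 0.172]
eef_rot: [-0.096, 1.57, -0.378]
force: [1.0, 0.7, -0.8]
grip_width: 0.0505
[ 0.54574813 -0.23951348  0.17198884] [-0.48  0.44  1.43  0.    1.27 -1.76] 0.05045579041850453
```

View pics/w3.png

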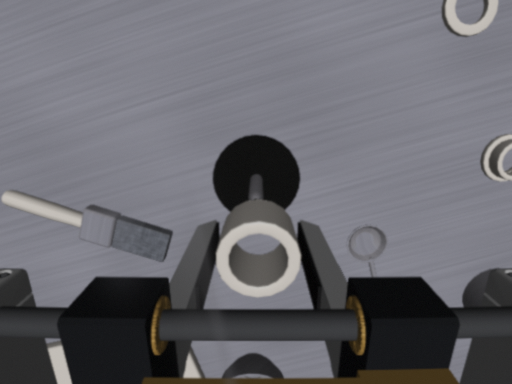

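View pics/s3.png

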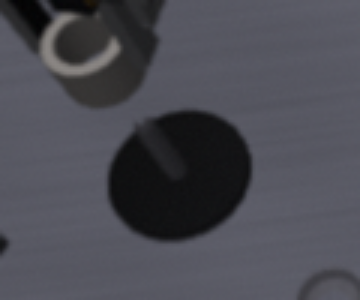

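In the wrist view the tube hides the pin tip, and the pin shaft at (256,188) runs straight under it. In the scene view the tube rim is at about (66.7,185). I'll cross-check before lowering.

Run:
```python
from h import *
cs=ctrl.calibration("scene")
print(onplane(cs,(66.7,185),.1895), proj(cs,np.array([.549,-.2425,.1895])))
c=ctrl.calibration("wrist")
for k,e in whites(cv2.imread("pics/w3.png"),150):
    if e[1][0]>40: print(k,np.round(e[0],1),onplane(c,e[0],0.1895).round(4))
```

```text
[ 0.55693731 -0.23900178  0.1895    ] [ 65.0743894  181.46068044]
outer [257.9 259.1] [ 0.5495 -0.2409  0.1895]
hole [257.9 259.9] [ 0.55   -0.241   0.1895]
outer [471.   10.6] [ 0.455  -0.111   0.1895]
```

The wrist puts the tube at (0.5495,-0.241) against the pin at (0.549,-0.2425). The scene camera's +7 mm in x is the same bias it showed for the base. Lowering in stages.

```bash
python3 -m creep '{"hand":[0.3,0.3,0.3,0.3,0.3,0.3,0.3,0.3,0.3,0.3],"slide":[[0.02,0,0],[0.04,0,0],[0.06,0,0],[0.08,0,0],[0.1,0,0],[0.12,0,0],[0.13,0,0],[0.134,0,0],[0.134,0,0],[0.134,0,0]],"spin":[0,0,0,0,0,0,0,0,0,0]}' 20
```

```text
time_s: 6.35
ee_pos: [0.5456, -0.2404, 0.0383]
eef_rot: [-0.182, 1.57, -0.466]
force: [-0.5, 0.5, -0.8]
grip_width: 0.0499
```

```bash
python3 -m creep '{"hand":[0.3,0.3,0.3,-0.6,-0.6,-0.6,-0.6,-0.6,-0.6],"slide":[[0.001,0,0],[0.003,0,0],[0.003,0,0],[0.003,0,0],[0.003,0,0],[0.003,0,0],[0.003,0,0],[0.003,0,0],[0.003,0,0]],"spin":[0,0,0,0,0,0,0,0,0]}' 20
python3 -m creep '{"hand":[-0.6,-0.6,-0.6,-0.6,-0.6,-0.6],"slide":[[-0.02,0,0],[-0.05,0,0],[-0.08,0,0],[-0.11,0,0],[-0.14,0,0],[-0.14,0,0]],"spin":[0,0,0,0,0,0]}' 20
python3 - <<'E'
from h import *
cv2.imwrite("pics/w4.png",ctrl.camera("wrist")[:,:,::-1])
c=ctrl.calibration("wrist")
for k,e in whites(cv2.imread("pics/w4.png"),150):
    if e[1][0]>20: print(k,np.round(e[0],1),onplane(c,e[0],0.052).round(4))
E
```

```text
time_s: 7.1
ee_pos: [0.5451, -0.2402, 0.0345]
eef_rot: [-0.461, 1.571, -0.745]
force: [0.6, -0.5, -0.3]
grip_width: 0.0749
time_s: 7.6
ee_pos: [0.5468, -0.2411, 0.1808]
eef_rot: [-0.198, 1.562, -0.481]
force: [-0.0, -0.6, 1.2]
grip_width: 0.0754
outer [175.2 364.2] [ 0.744  -0.4076  0.052 ]
outer [258.5 184.7] [ 0.5473 -0.2404  0.052 ]
hole [258.5 185. ] [ 0.5476 -0.2405  0.052 ]
outer [499.6 154.5] [0.5852 0.0028 0.052 ]
outer [467.3   9.8] [ 0.4438 -0.0164  0.052 ]
```

View pics/w4.png

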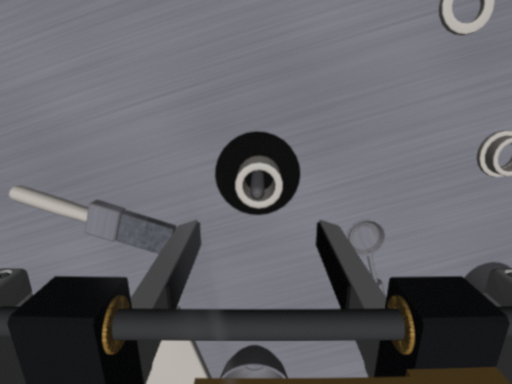

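The spacer rim at (258,185) surrounds the pin on the base, fully released. Now the washer.

```bash
python3 -m creep '{"hand":[-0.7,-0.7,-0.7,-0.7,-0.7,-0.7,-0.7,-0.7,-0.7,-0.7,-0.7],"slide":[[0,0.216,-0.1775],[0,0.216,-0.1775],[0,0.216,-0.1775],[0,0.216,-0.1775],[0,0.216,-0.1775],[0,0.216,-0.1775],[0,0.216,-0.1775],[0.03,0.216,-0.1775],[0.05,0.216,-0.1775],[0.05,0.216,-0.1775],[0.05,0.216,-0.1775]],"spin":[0,0,0,0,0,0,0,0,0,0,0]}' 20
python3 - <<'E'
from h import *
o=ctrl.get_obs();print(o["ee_pos"],o["qpos"].round(2),o["grip_width"])
c=ctrl.calibration("wrist")
cv2.imwrite("pics/w5.png",ctrl.camera("wrist")[:,:,::-1])
for k,e in whites(cv2.imread("pics/w5.png"),150):
    if e[1][0]>20:
        p=onplane(c,e[0],0.008);print(k,np.round(e[0],1),np.round(e[1],1),p.round(4),totool(p-o["ee_pos"]))
        if k=="outer" and e[0][1]<240: print(tri([ray(c,e[0]),ray(ctrl.calibration("scene"),(215.6,169.2)),ray(ctrl.calibration("top"),(294.4,240.9))]))
E
```

```text
time_s: 8.57
ee_pos: [0.4345, 0.0168, 0.1237]
eef_rot: [-2.895, 1.568, 3.104]
force: [-0.1, 0.2, 0.3]
grip_width: 0.0799
[0.43451136 0.01683564 0.12374801] [-0.05  0.15  1.93 -0.    1.06 -1.33] 0.07990804737501679
outer [258.5 188.6] [50.9 52.9] [0.4359 0.0171 0.008 ] [0.1157 0.0007 0.0014]
(array([0.43616677, 0.01692731, 0.00628183]), [np.float64(0.00025000527064889097), np.float64(0.0008963554610051217), np.float64(0.0009962262543908838)])
hole [258.5 188.9] [35.5 37.2] [0.4363 0.017  0.008 ] [0.1157 0.0007 0.0017]
outer [465.3 161.8] [39.9 46. ] [0.4667 0.2194 0.008 ] [ 0.1157  0.2035 -0.0258]
(array([0.44979731, 0.05813668, 0.12610811]), [np.float64(0.08500576204608455), np.float64(0.0680900189447022), np.float64(0.03286012838911275)])
```

View pics/w5.png

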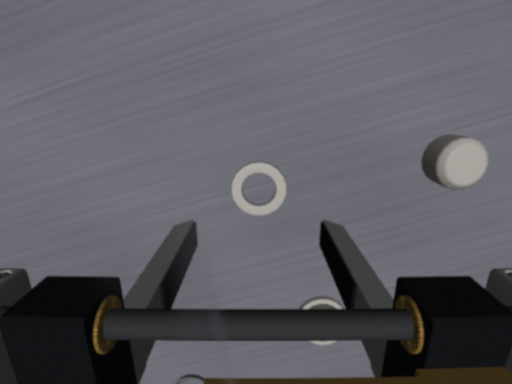

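The washer is centred at (258,189), with a 53 px outer and 36 px hole, matching 56/34 mm. Lowering, checking the height before closing.

```bash
python3 -m creep '{"hand":[-0.7,-0.7,-0.7,-0.7,-0.7,-0.7,-0.7,-0.7,-0.7],"slide":[[0.02,0.001,0.0015],[0.04,0.001,0.0015],[0.06,0.001,0.0015],[0.08,0.001,0.0015],[0.095,0.001,0.0015],[0.105,0.001,0.0015],[0.109,0.001,0.0015],[0.109,0.001,0.0015],[0.109,0.001,0.0015]],"spin":[0,0,0,0,0,0,0,0,0]}' 20
```

```text
time_s: 9.37
ee_pos: [0.4374, 0.0172, 0.0163]
eef_rot: [0.248, 1.57, -0.036]
force: [-0.0, 0.2, 0.2]
grip_width: 0.08
```

```bash
python3 -m creep '{"hand":[-0.7,-0.7,-0.7],"slide":[[0.003,0,0],[0.0055,0,0],[0.0055,0,0]],"spin":[0,0,0]}' 20
python3 -m creep '{"hand":[0.2,0.2,0.2,0.2,0.2,0.2,0.2,0.2],"slide":[[0,0,0],[0,0,0],[0,0,0],[0,0,0],[0,0,0],[0,0,0],[0,0,0],[0,0,0]],"spin":[0,0,0,0,0,0,0,0]}' 15
```

```text
time_s: 9.62
ee_pos: [0.4369, 0.0174, 0.01]
eef_rot: [0.302, 1.571, 0.018]
force: [0.2, 0.4, -0.6]
grip_width: 0.0795
time_s: 10.28
ee_pos: [0.4369, 0.0174, 0.01]
eef_rot: [0.303, 1.571, 0.019]
force: [0.0, 0.9, 0.9]
grip_width: 0.0561
```

```bash
python3 -m creep '{"hand":[0.2,0.2,0.2,0.2,0.2,0.2,0.2,0.2],"slide":[[-0.01,0,0],[-0.03,0,0],[-0.06,0,0],[-0.09,0,0],[-0.12,0,0],[-0.14,0,0],[-0.15,0,0],[-0.15,0,0]],"spin":[0,0,0,0,0,0,0,0]}' 15
python3 -m creep '{"hand":[0.2,0.2,0.2,0.2,0.2,0.2,0.2,0.2,0.2,0.2,0.2,0.2],"slide":[[0,-0.02,0.016],[0,-0.044,0.036],[0,-0.068,0.056],[0,-0.092,0.076],[0,-0.116,0.096],[0,-0.14,0.116],[0,-0.164,0.136],[0,-0.188,0.156],[0,-0.206,0.171],[0,-0.2175,0.18],[0,-0.2175,0.18],[0,-0.2175,0.18]],"spin":[0,0,0,0,0,0,0,0,0,0,0,0]}' 15
python3 - <<'E'
from h import *
o=ctrl.get_obs();print(o["ee_pos"],o["grip_width"])
c=ctrl.calibration("wrist")
cv2.imwrite("pics/w6.png",ctrl.camera("wrist")[:,:,::-1])
for k,e in whites(cv2.imread("pics/w6.png"),150):
    if e[1][0]>20 and abs(e[0][0]-258)<60:
        z=o["ee_pos"][2]-0.002
        p=onplane(c,e[0],z);print(k,np.round(e[0],1),np.round(e[1],1),p.round(4),totool(np.array([.549,-.242,z])-p))
E
```

```text
time_s: 10.95
ee_pos: [0.4375, 0.0174, 0.162]
eef_rot: [0.233, 1.567, -0.051]
force: [0.2, -0.0, -0.6]
grip_width: 0.0562
time_s: 11.95
ee_pos: [0.5481, -0.2418, 0.158]
eef_rot: [2.92, 1.568, 2.635]
force: [-0.0, -0.0, -0.6]
grip_width: 0.0563
[ 0.54809109 -0.24175601  0.15796433] 0.056272612522154576
outer [257.9 234.7] [78.4 85.1] [ 0.5464 -0.2411  0.156 ] [-0.     -0.0001  0.0028]
hole [257.9 236.4] [49.1 56.9] [ 0.5474 -0.2415  0.156 ] [-0.     -0.0001  0.0017]
outer [258.8 190.2] [41.3 45.3] [ 0.5187 -0.2325  0.156 ] [-0.0001 -0.0007  0.0318]
```

View pics/w6.png

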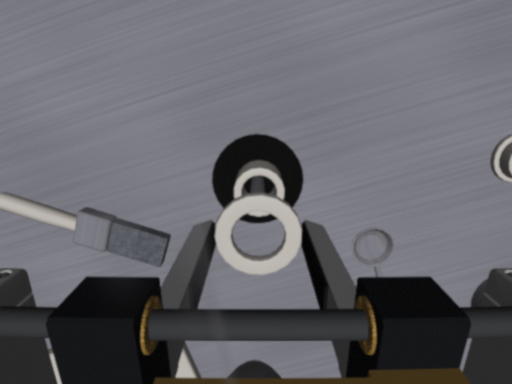

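The washer is held flat at (258,235), with its centre within about 2 mm of the pin axis. Lowering to just above the spacer.

```bash
python3 -m creep '{"hand":[0.2,0.2,0.2,0.2,0.2,0.2,0.2,0.2,0.2],"slide":[[0.015,0,0.0015],[0.03,0,0.0015],[0.045,0,0.0015],[0.06,0,0.0015],[0.075,0,0.0015],[0.085,0,0.0015],[0.09,0,0.0015],[0.09,0,0.0015],[0.09,0,0.0015]],"spin":[0,0,0,0,0,0,0,0,0]}' 15
```

```text
time_s: 12.75
ee_pos: [0.5503, -0.242, 0.0704]
eef_rot: [-0.171, 1.57, -0.454]
force: [-0.6, -0.1, -0.7]
grip_width: 0.0563
```

```bash
python3 -m creep '{"hand":[0.2,0.2,0.2,-0.7,-0.7,-0.7,-0.7,-0.7,-0.7],"slide":[[0.003,0,0],[0.0065,0,0],[0.0065,0,0],[0.0065,0,0],[0.0065,0,0],[0.0065,0,0],[0.0065,0,0],[0.0065,0,0],[0.0065,0,0]],"spin":[0,0,0,0,0,0,0,0,0]}' 15
python3 -m creep '{"hand":[-0.7,-0.7,-0.7,-0.7,-0.7,-0.7],"slide":[[-0.02,0,0],[-0.05,0,0],[-0.08,0,0],[-0.11,0,0],[-0.12,0,0],[-0.12,0,0]],"spin":[0,0,0,0,0,0]}' 15
python3 - <<'E'
from h import *
c=ctrl.calibration("wrist")
cv2.imwrite("pics/w7.png",ctrl.camera("wrist")[:,:,::-1])
for k,e in whites(cv2.imread("pics/w7.png"),150):
    if e[1][0]>20: print(k,np.round(e[0],1),np.round(e[1],1),onplane(c,e[0],0.06).round(4))
E
```

```text
time_s: 13.5
ee_pos: [0.5502, -0.2423, 0.0635]
eef_rot: [-0.532, 1.571, -0.816]
force: [-0.4, 0.4, 0.0]
grip_width: 0.0799
time_s: 14.0
ee_pos: [0.551, -0.2427, 0.1862]
eef_rot: [-0.197, 1.566, -0.48]
force: [0.2, -0.1, -0.9]
grip_width: 0.0799
outer [173.5 364.2] [47.2 67.2] [ 0.7487 -0.4118  0.06  ]
outer [258.3 180.9] [49.6 51.2] [ 0.5484 -0.2414  0.06  ]
hole [258.3 181.2] [34.1 35.4] [ 0.5487 -0.2415  0.06  ]
outer [508.9 151.8] [30.2 37.7] [0.5903 0.0111 0.06  ]
outer [500.2 149.6] [37.8 46.2] [0.5854 0.0023 0.06  ]
```

View pics/w7.png

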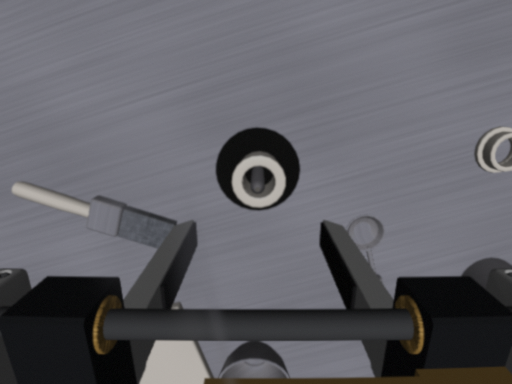

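The washer sits flat at (258,181) on the spacer, around the pin. Now the bushing.

```bash
python3 -m creep '{"hand":[-0.7,-0.7,-0.7,-0.7,-0.7,-0.7,-0.7,-0.7,-0.7,-0.7,-0.7],"slide":[[0,0.289,-0.027],[0,0.289,-0.027],[0,0.289,-0.027],[0,0.289,-0.027],[0,0.289,-0.027],[0,0.289,-0.027],[0,0.289,-0.027],[0.03,0.289,-0.027],[0.05,0.289,-0.027],[0.05,0.289,-0.027],[0.05,0.289,-0.027]],"spin":[0,0,0,0,0,0,0,0,0,0,0]}' 20
python3 - <<'E'
from h import *
o=ctrl.get_obs();print(o["ee_pos"],o["qpos"].round(2),o["grip_width"])
c=ctrl.calibration("wrist")
cv2.imwrite("pics/w8.png",ctrl.camera("wrist")[:,:,::-1])
for k,e in whites(cv2.imread("pics/w8.png"),150):
    if e[1][0]>15 and e[0][1]<240:
        for z in (.022,.007): p=onplane(c,e[0],z);print(k,np.round(e[0],1),np.round(e[1],1),z,p.round(4),totool(p-o["ee_pos"]))
        if k=="hole": print(tri([ray(c,e[0]),ray(ctrl.calibration("scene"),(234.6,231.2)),ray(ctrl.calibration("top"),(286.7,178))]))
E
```

```text
time_s: 14.97
ee_pos: [0.6043, 0.0427, 0.1315]
eef_rot: [-2.841, 1.567, -3.125]
force: [0.3, -1.0, 1.3]
grip_width: 0.08
[0.60425479 0.04267725 0.13148613] [ 0.01  0.5   1.44 -0.    1.21 -1.28] 0.08004427456571274
outer [258.3 186.8] [49.8 50.9] 0.022 [0.6019 0.0438 0.022 ] [ 0.1095  0.0004 -0.0024]
outer [258.3 186.8] [49.8 50.9] 0.007 [0.606  0.0426 0.007 ] [0.1245 0.0005 0.0019]
hole [258.3 191.2] [36.2 37.7] 0.022 [0.6063 0.0425 0.022 ] [0.1095 0.0004 0.0021]
hole [258.3 191.2] [36.2 37.7] 0.007 [0.6106 0.0412 0.007 ] [0.1245 0.0004 0.0066]
(array([0.60654243, 0.04249166, 0.02090371]), [np.float64(0.00012411076513298887), np.float64(0.000604430453642012), np.float64(0.0004966412944276879)])
hole [258.  192.2] [47.4 51.2] 0.022 [0.6072 0.042  0.022 ] [0.1095 0.0002 0.0031]
hole [258.  192.2] [47.4 51.2] 0.007 [0.6115 0.0407 0.007 ] [0.1245 0.0002 0.0077]
(array([0.60684576, 0.04236765, 0.02180724]), [np.float64(0.0005480665475450176), np.float64(0.000749254810088058), np.float64(0.0006081111122634256)])
outer [398.4 155.9] [32.3 36.4] 0.022 [0.6101 0.1793 0.022 ] [ 0.1095  0.1328 -0.0326]
outer [398.4 155.9] [32.3 36.4] 0.007 [0.6146 0.1854 0.007 ] [ 0.1245  0.1399 -0.0299]
```

View pics/w8.png

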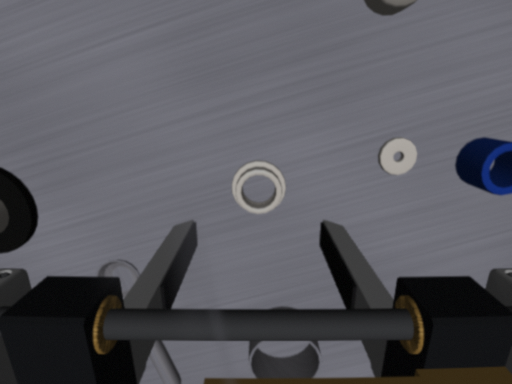

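The bushing is stepped with its sleeve up. The sleeve hole is at (258,191), triangulated to z = 21 mm, which is consistent. I'll grip the sleeve just above the flange.

```bash
python3 -m creep '{"hand":[-0.7,-0.7,-0.7,-0.7,-0.7,-0.7,-0.7,-0.7,-0.7],"slide":[[0.02,0,0.002],[0.04,0,0.002],[0.06,0,0.002],[0.08,0,0.002],[0.095,0,0.002],[0.105,0,0.002],[0.108,0,0.002],[0.108,0,0.002],[0.108,0,0.002]],"spin":[0,0,0,0,0,0,0,0,0]}' 20
```

```text
time_s: 15.77
ee_pos: [0.6078, 0.042, 0.0266]
eef_rot: [0.292, 1.569, 0.008]
force: [-0.3, 0.0, 0.2]
grip_width: 0.0799
```

```bash
python3 -m creep '{"hand":[-0.7,-0.7,-0.7,-0.7],"slide":[[0.004,0,-0.001],[0.0085,0,-0.001],[0.0085,0,-0.001],[0.0085,0,-0.001]],"spin":[0,0,0,0]}' 20
```

```text
time_s: 16.1
ee_pos: [0.6061, 0.0425, 0.0169]
eef_rot: [-2.805, 1.571, -3.089]
force: [0.2, 0.2, 0.2]
grip_width: 0.0797
```

```bash
python3 -m creep '{"hand":[-0.7,0.4,0.4,0.4,0.4,0.4,0.4,0.4,0.4,0.4],"slide":[[-0.001,0,0],[-0.001,0,0],[-0.001,0,0],[-0.001,0,0],[-0.001,0,0],[-0.001,0,0],[-0.001,0,0],[-0.001,0,0],[-0.001,0,0],[-0.001,0,0]],"spin":[0,0,0,0,0,0,0,0,0,0]}' 15
```

```text
time_s: 16.93
ee_pos: [0.6062, 0.0425, 0.018]
eef_rot: [-0.096, 1.571, -0.38]
force: [0.1, 0.6, 1.2]
grip_width: 0.0451
```

```bash
python3 -m creep '{"hand":[0.4,0.4,0.4,0.4,0.4,0.4,0.4,0.4],"slide":[[-0.01,0,0],[-0.03,0,0],[-0.06,0,0],[-0.09,0,0],[-0.12,0,0],[-0.14,0,0],[-0.15,0,0],[-0.15,0,0]],"spin":[0,0,0,0,0,0,0,0]}' 15
python3 - <<'E'
from h import *
o=ctrl.get_obs();print(o["ee_pos"],o["grip_width"])
cv2.imwrite("pics/w9.png",ctrl.camera("wrist")[:,:,::-1])
E
```

```text
time_s: 17.6
ee_pos: [0.6069, 0.0425, 0.1706]
eef_rot: [0.285, 1.567, 0.002]
force: [-0.7, 0.0, -0.9]
grip_width: 0.0454
[0.60687666 0.04249135 0.17058085] 0.04535429861051906
```

View pics/w9.png

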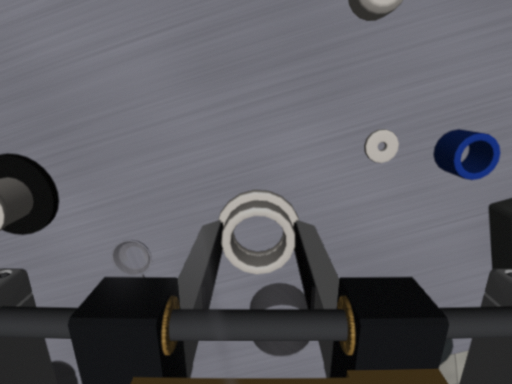

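The bushing is held level at (258,235), flange below the pads. Carrying it to the pin.

```bash
python3 -m creep '{"hand":[0.4,0.4,0.4,0.4,0.4,0.4,0.4,0.4,0.4,0.4,0.4,0.4],"slide":[[0,-0.02,0.002],[0,-0.05,0.004],[0,-0.08,0.007],[0,-0.11,0.01],[0,-0.14,0.012],[0,-0.17,0.015],[0,-0.2,0.018],[0,-0.23,0.02],[0,-0.26,0.023],[0,-0.28,0.024],[0,-0.289,0.025],[0,-0.289,0.025]],"spin":[0,0,0,0,0,0,0,0,0,0,0,0]}' 15
python3 - <<'E'
from h import *
o=ctrl.get_obs();print(o["ee_pos"],o["grip_width"])
c=ctrl.calibration("wrist")
cv2.imwrite("pics/w10.png",ctrl.camera("wrist")[:,:,::-1])
for k,e in whites(cv2.imread("pics/w10.png"),150):
    if e[1][0]>20 and abs(e[0][0]-258)<60:
        z=o["ee_pos"][2]+0.004
        p=onplane(c,e[0],z);print(k,np.round(e[0],1),np.round(e[1],1),p.round(4),totool(np.array([.549,-.242,z])-p))
E
```

```text
time_s: 18.65
ee_pos: [0.5484, -0.2431, 0.1663]
eef_rot: [2.975, 1.568, 2.689]
force: [-0.2, 0.2, -0.5]
grip_width: 0.0449
[ 0.54839478 -0.24309806  0.16631128] 0.04494958722608857
outer [258.  240.4] [65.5 71.3] [ 0.5476 -0.2427  0.1703] [-0.      0.0011  0.0011]
hole [257.9 241. ] [51.6 57.9] [ 0.5479 -0.2429  0.1703] [-0.      0.0011  0.0008]
outer [257.8 222.4] [56.1 72. ] [ 0.5363 -0.2395  0.1703] [-0.      0.0012  0.0129]
outer [259.8 187.7] [45.1 51.1] [ 0.5159 -0.2323  0.1703] [-0.0001 -0.      0.0345]
```

View pics/w10.png

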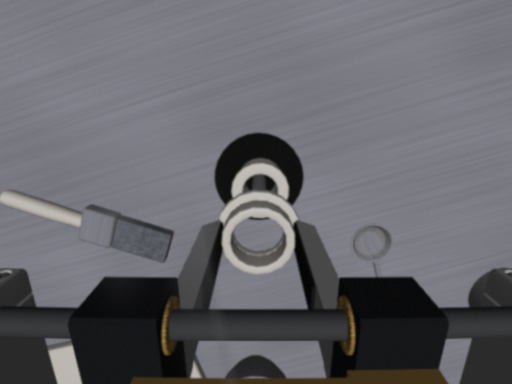

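Centred within 1.5 mm of the pin; lowering.

```bash
python3 -m creep '{"hand":[0.4,0.4,0.4,0.4,0.4,0.4,0.4,0.4,0.4],"slide":[[0.015,0.001,0],[0.03,0.001,0],[0.045,0.001,0],[0.06,0.001,0],[0.07,0.001,0],[0.077,0.001,0],[0.081,0.001,0],[0.081,0.001,0],[0.081,0.001,0]],"spin":[0,0,0,0,0,0,0,0,0]}' 15
```

```text
time_s: 19.45
ee_pos: [0.5498, -0.2409, 0.0874]
eef_rot: [-0.135, 1.57, -0.419]
force: [-0.1, -0.1, 0.1]
grip_width: 0.0447
```

```bash
python3 -m creep '{"hand":[0.4,0.4,0.4,0.4],"slide":[[0.004,0,0],[0.008,0,0],[0.008,0,0],[0.008,0,0]],"spin":[0,0,0,0]}' 15
python3 -m creep '{"hand":[-0.7,-0.7,-0.7,-0.7,-0.7,-0.7],"slide":[[0,0,0],[0,0,0],[0,0,0],[0,0,0],[0,0,0],[0,0,0]],"spin":[0,0,0,0,0,0]}' 15
python3 -m creep '{"hand":[-0.7,-0.7,-0.7,-0.7,-0.7,-0.7],"slide":[[-0.02,0,0],[-0.04,0,0],[-0.07,0,0],[-0.1,0,0],[-0.12,0,0],[-0.12,0,0]],"spin":[0,0,0,0,0,0]}' 15
python3 - <<'E'
from h import *
c=ctrl.calibration("wrist")
cv2.imwrite("pics/w11.png",ctrl.camera("wrist")[:,:,::-1])
for k,e in whites(cv2.imread("pics/w11.png"),150):
    if e[1][0]>20: print(k,np.round(e[0],1),np.round(e[1],1),onplane(c,e[0],0.082).round(4))
E
```

```text
time_s: 19.78
ee_pos: [0.5494, -0.241, 0.0788]
eef_rot: [2.94, 1.571, 2.656]
force: [-0.2, -0.1, -0.3]
grip_width: 0.0452
time_s: 20.28
ee_pos: [0.5495, -0.241, 0.079]
eef_rot: [-0.54, 1.571, -0.824]
force: [0.7, 0.5, 0.3]
grip_width: 0.0792
time_s: 20.78
ee_pos: [0.5508, -0.2417, 0.2038]
eef_rot: [-0.19, 1.564, -0.474]
force: [-0.1, -0.4, 1.0]
grip_width: 0.0803
outer [176.  363.6] [46.8 73.4] [ 0.7452 -0.405   0.082 ]
outer [258.2 178.2] [48.2 49.5] [ 0.5445 -0.2394  0.082 ]
hole [258.2 182.4] [34.7 35.8] [ 0.5487 -0.2407  0.082 ]
hole [258.  183.4] [45.5 48.6] [ 0.5497 -0.2412  0.082 ]
```

View pics/w11.png

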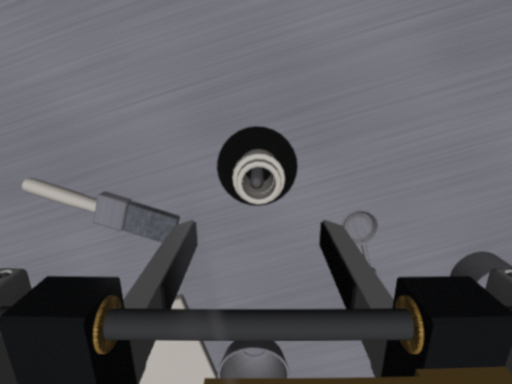

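The bushing is on the stack at (258,182), with the pin tip showing in its hole. I'll move clear sideways and check the stack height with the fixed cameras and a second wrist position.

```bash
python3 - <<'E'
from h import *
np.savez("w11.npz",**ctrl.calibration("wrist"))
E
python3 -m creep '{"hand":[-0.7,-0.7,-0.7,-0.7,-0.7,-0.7],"slide":[[0,0.03,0],[0,0.06,0],[0,0.09,0],[0,0.11,0],[0,0.11,0],[0,0.11,0]],"spin":[0,0,0,0,0,0]}' 15
python3 - <<'E'
from h import *
a=dict(np.load("w11.npz"));c=ctrl.calibration("wrist");cv2.imwrite("pics/w12.png",ctrl.camera("wrist")[:,:,::-1])
W=cv2.imread("pics/w12.png")
for k,e in whites(W,150):
    if e[1][0]>15 and k=="hole": print(k,np.round(e[0],1),np.round(e[1],1),tri([ray(a,(258.2,182.4)),ray(c,e[0])]))
S=ctrl.camera("scene")[:,:,::-1].copy();T=ctrl.camera("top")[:,:,::-1].copy()
for n,I in(("scene",S),("top",T)):
    for k,e in whites(I,110):
        if k=="hole": print(n,np.round(e[0],1),np.round(e[1],1),onplane(ctrl.calibration(n),e[0],.082).round(4))
cv2.imwrite("pics/fin.png",np.hstack([cv2.resize(I,(390,390),interpolation=cv2.INTER_CUBIC) for I in (S[175:275,50:150],T[150:250,340:440])]))
E
```

```text
time_s: 21.33
ee_pos: [0.5801, -0.1347, 0.1978]
eef_rot: [-3.071, 1.569, 2.93]
force: [0.4, -0.2, 0.5]
grip_width: 0.0797
hole [146.7 187.1] [33.6 37.5] (array([ 0.54827623, -0.24036077,  0.08125046]), [np.float64(0.0010423711569830182), np.float64(0.0010423711569832411)])
hole [147.  186.8] [45.8 50.5] (array([ 0.54831813, -0.24037942,  0.08051708]), [np.float64(0.0008906336997846802), np.float64(0.0008906336997844752)])
scene [ 91.9 216.1] [15.1 22.1] [ 0.5635 -0.2311  0.082 ]
scene [ 88.  211.2] [15.6 19.1] [ 0.5511 -0.2392  0.082 ]
scene [302.5 148.3] [ 4.5 14.7] [0.4612 0.2102 0.082 ]
top [ 67.6 377.1] [ 8.4 57.1] [0.0768 0.5871 0.082 ]
top [ 60.1 368.7] [ 4.6 33.5] [0.0965 0.6079 0.082 ]
top [ 47.  353.7] [11.1 30.7] [0.132  0.6444 0.082 ]
top [ 38.3 322.7] [14.8 60.6] [0.2088 0.6722 0.082 ]
top [ 30.5 309.5] [ 3.  32.8] [0.2412 0.6952 0.082 ]
top [ 28.7 305.7] [ 3.  26.1] [0.2507 0.7006 0.082 ]
top [229.5 227. ] [10.3 16.1] [0.4697 0.1877 0.082 ]
top [144.2 192.6] [20.8 24. ] [0.5515 0.4118 0.082 ]
top [205.  162.2] [20.2 23. ] [0.6344 0.257  0.082 ]
top [354.5 119. ] [ 3.3 14.6] [ 0.757  -0.1258  0.082 ]
top [295.5 115.8] [22.6 27.5] [0.7619 0.0265 0.082 ]
top [353.8 106.1] [ 3.4 12.6] [ 0.791  -0.1238  0.082 ]
top [298.4 106.6] [24.1 27.9] [0.7863 0.0195 0.082 ]
top [242.9  95.4] [25.3 33.6] [0.8131 0.1648 0.082 ]
top [ 86.3 139.8] [ 19.4 166.7] [0.6865 0.5746 0.082 ]
top [391.  63.] [ 2.1 59.1] [ 0.9093 -0.2203  0.082 ]
top [318.2  61.3] [ 2.7 39.5] [ 0.9095 -0.03    0.082 ]
top [155.6  96.6] [89.6 97.1] [0.8059 0.3952 0.082 ]
top [96.7 58.1] [ 2.7 13.7] [0.9102 0.5621 0.082 ]
top [166.1  40.2] [ 2.6 17.5] [0.9617 0.3756 0.082 ]
```

View pics/fin.png

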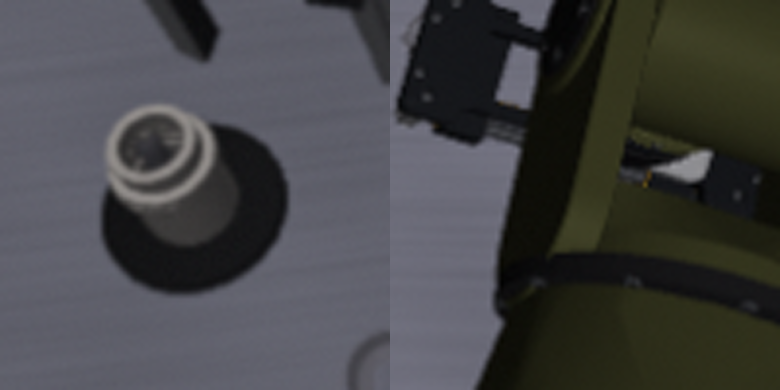

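View pics/w12.png

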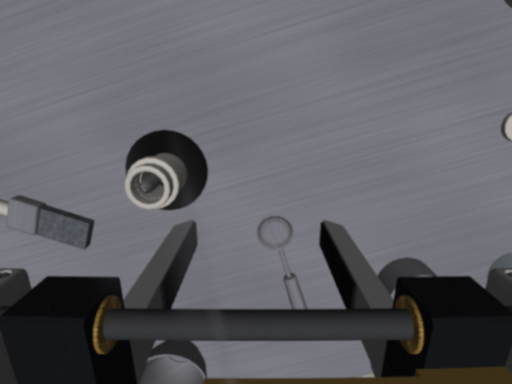

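The scene view shows spacer, washer and bushing stacked straight on the pin, with the hand clear; the arm blocks the top camera. The bushing's top is at z = 81 mm against an expected 82. Handing in.

```bash
python3 -c "
from station import ctrl
print(ctrl.hand_in(), ctrl.get_obs()['time_s'])"
```

```text
the job is handed in; nothing more can be done
the job is handed in; nothing more can be done
```

I threaded the spacer, then the washer, then the flanged bushing (flange down) over the pin. I let go of all three, moved the hand clear and handed the job in after about 21.5 s of the 72 s allowed. No verdict was reported. I did not touch the plug, the small-holed ring or the blue tubes.

- **Stack position:** In the last check, from two wrist-camera positions, the bushing's top was at (0.548, -0.240, 0.081). The pin is at (0.549, -0.242) and the expected height is 0.082, so it is within about 2 mm sideways and 1 mm in height.
- **Other views:** The final scene picture shows the three parts stacked straight and the gripper clear. The arm blocked the top camera at the end, so it could not confirm this.
- **Disagreements:**
  - The scene camera read about 7 mm too far in x at the pin base and for the spacer held above the pin, so I relied on the wrist camera there.
  - Triangulating the pin base from the fixed cameras gave a height about 11 mm low.
  - The gripper read 45 mm on the bushing's 46 mm sleeve.

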